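# Refit the hose coupling on the aquarium water manifold

## Robot

A 6-joint arm with a two-finger parallel gripper is mounted at the origin on the work surface. World frame = base frame: x ahead of the robot, y to its left, z up, the work surface at z = 0. Lengths are in m, angles in degrees, forces in N, time in s.
With the tool pointing down it reaches from about 0.25 to 0.725 m from the base axis. Payload 9.7 kg.
Tool frame: the origin (TCP) lies at the centre of the arm's flange, where the gripper is bolted on; the fingertips stand bot.tips_ahead ahead of it and the grasp point (between the pads) lies 155 mm ahead of it (bot.tips_ahead is the distance from the TCP to the fingertips, in m); z points along the fingers, y is the line along which they close (so a half turn about z gives the same grasp; the last joint's range is limited). The gripper opens to 85 mm and grips with 20 to 120 N. Pads are 22 mm wide; open, the fingers measure 114 mm over their backs; the gripper's body (76 mm by 85 mm) begins 54 mm behind the grasp point. The pads swing forward as they close: fully open they stand 13 mm farther back than shut.
Start: joints at [71.391, 4.979, 10.078, 95.1, 0, 90], TCP at [0.176, 0.521, 0.405] pointing down, gripper open.
Joint ranges: [-179.16, 179.16], [-48.56, 103.87], [-65.8, 70.77], [-126.05, 130.52], [-82.76, 87.17], [-180, 180]. Speed limits (degrees/s): [127.2, 127.2, 147.25, 180, 180, 180].

## Interface

Orientations are given as [roll, pitch, yaw] about the fixed x, y, z axes, in that order (R = Rz(yaw) Ry(pitch) Rx(roll)).
In Python, from workcell import bot gives the robot as it stands.
- The arm moves only by the tool drive_tool, never from a script. Its argument "plan" is a list of rows, each an object of numbers: "dx", "dy", "dz": the shift along the tool's x, y, z in m; "roll": the turn about the tool's z in rad; "hand": the finger opening in m, from 0 to 0.0854. In form: [{"dx": .., "dy": .., "dz": .., "roll": .., "hand": ..}, ...]. A call has 1 to 20 rows; each row is the pose to reach, as a shift and turn from the pose commanded when the call began, along the tool's axes at that moment; what a row does not reach only later rows make up. A row lasts 1/12 s, in which the tool goes at most 41.7 mm and 7.16 degrees, less where a joint would pass 70% of its speed; a pose out of reach is approached as far as the arm can. A call with a gripper value outside its range is refused whole. The fingers move at their own pace and stop on an object; "force" is the grip in N (left out, the last holds). Time passes only in rows, so rows that repeat a pose let the fingers close. It gives the time, the measured TCP pose, the force and the opening at its end, in the units of the state.
- bot.get_obs(): the state, without advancing time (a new reading comes with each control period).
- bot.camera(name): name is "side" or "top"; returns a dict with "frame" (480x640x3 uint8, red, green, blue), "z_map" (480x640 float32, m along the optical axis (not along the pixel's ray), 0 where there is no reading), "mtx" (3x3 intrinsics, pixels), "R" (3x3) and "t" (3): a world point X has camera coordinates R X + t. Camera axes: x right, y down, z forward; pixel columns grow to the right and rows downward; lengths in m; the calibration is good to about 2 mm. A picture is of the moment at which its call begins.
- bot.job_done(): hands the job in, once; it reports no verdict.
The state is a dict: "time": time; "q": joint angles; "qd": joint speeds; "joint_efforts": joint torques, N m; "ee_pos": TCP position; "tcp_rot": TCP orientation; "wrist_force": force on the tool from outside, world axes, zero at the start; "torque": the same for the moment, N m; "opening": finger opening in m.
Only numpy, scipy, OpenCV 4.12 (cv2) and the standard library are available. Lean on these libraries where they do the work, as an engineer would, in place of code of your own. Each camera call takes 0.05 s, during which the arm holds its last target. There are 200 camera calls.

## Task

One outlet of the aquarium water manifold carries a hose tail whose captive hex nut is still loose: spin that nut clockwise with the gripper until it is finger-tight and no further, leaving the spanner lying where it is meanwhile. Then fit the large open-ended spanner, the one that matches the nut, and with it tighten the nut by one more flat, a sixth of a turn. Take the spanner off and lay it, without dropping it, flat on the bench clear of the manifold, disturbing nothing else.

Things in the scene. Friction and masses are not known exactly. Their poses are not given: they have to be found in the camera images.
- manifold: Fixed brass water manifold. Origin: centre of its base plate's underside (plate 100 x 360 x 6 mm, long side along its y). Bar 34 mm thick along y, top 62 mm above the bench; saddles at y -145 and +145 mm reach 66 mm. Outlets at y -105, 0, +105 mm: one has the hose-tail coupling, two have tight hexagonal blanking caps, top at 88 mm. Inlet valve with flat lever at y 180 to 253 mm, up to 85 mm high.
- nut_center (a point): Centre of the loose captive hex nut, 95 mm above the bench, on its upright axis; turns with the nut. Brass, 30 mm across flats, 34.6 mm across corners, 22 mm tall (84 to 106 mm above the bench). z up; x points at a corner, y is square to a flat, repeating every 60 degrees. The nut does not rise or sink noticeably as it turns.
- outlet: The outlet fitting with the hose tail and the loose nut it carries. Origin: on its upright axis, at bench height; its yaw has no meaning. The fixed hose tail, 17 mm thick, stands out of the nut up to 130 mm above the bench; under the nut is a 25 mm thread and, from 72 mm down, a 33 mm boss.
- nut (a joint): Run-down turn of the nut by hand (rad): negative while loose (starts between -2.7 and -1.7), grows as the nut is turned clockwise seen from above, and stops at 0, finger-tight. It turns with about 0.25 N m all the way, then stops firmly.
- bite (a joint): Further turn of the nut past finger-tight (rad), also clockwise from above: 0 at the start; moves only once joint nut has reached 0, needs a steady 0.7 N m and stays where it is left. The nut's whole turn is joint nut plus joint bite. One flat is 1.05 rad; above 1.4 the washer is crushed.
- spanner: Large open-ended spanner, loose, plain steel, 0.22 to 0.35 kg, 10 mm thick. Origin: centre of the jaw, on the underside. x points out of the mouth, z up as it lies. Jaw faces at y -15.8 and +15.8 mm, along x; throat 18.6 mm behind the centre, prongs end 18 mm ahead of it, head 57 mm wide. On the nut two flats lie along the jaw faces, a corner points to the throat; about 6 degrees of play either way.
- spanner_jaw (a point): Centre of the large spanner's jaw, at mid-thickness (5 mm above the underside); axes as spanner.
- spanner_handle (a point): Middle of the large spanner's handle, 130 mm from the jaw's centre, at mid-thickness; axes as spanner. Handle 21.6 mm wide, 8 mm thick (1 to 9 mm above the underside). Its axis passes through the jaw's centre at 15 degrees to the spanner's x axis: from the jaw it runs along (-0.966, -0.259), to 216 mm from the centre.
- spanner_small: A smaller open-ended spanner, 17 mm jaw, 143 mm long: a bystander, does not fit. Origin: jaw centre, underside.
- petri: Glass petri dish, 92 mm across, 16 mm high: a bystander. Origin: centre of the underside.
- tape: Small white reel of thread tape, 54 mm across, 14 mm high, near the manifold: a bystander. Origin: centre of the underside.
- spare_cap: Spare brass blanking cap, 30 mm hexagon, 22 mm high, standing near the manifold: a bystander. Origin: centre of the underside.
- jar: Glass specimen jar, 62 mm across, 85 mm high, beyond the manifold: a bystander. Origin: centre of the underside.
- beaker: Glass beaker, 70 mm across, 85 mm high, beyond the manifold: a bystander. Origin: centre of the underside.
- screwdriver: Screwdriver, 170 mm long, 26 mm thick, black handle: a bystander. Origin: middle of its length, at bench height.
Not all that is in view belongs to the job. Leave any brown look-alike of the spanner alone.

How it is judged:
By the outcome, as a careful person would: the job done as asked, in the order asked, and still so for the second after the job is handed in, with the robot touching nothing.
It also fails if it takes over 72 s, if anything falls off the work surface, if the arm or the gripper's body presses on something with over 40 N, if the wrist force passes 120 N, or if a joint passes its speed limit or range.

## Working session

There is one attempt and no reset: what is moved stays moved. The work goes in short steps, Python scripts to look and compute and a tool call to move; the robot and the scene stay as the last step left them, time stands still between calls to the robot, and variables do not carry over. Pictures are saved under pics/ and viewed, on a budget of 10 in all, crops included, one or two more only if the job needs it, and the job is handed in when it is done.

Besides the shell and the picture viewer there is one more tool, called after "Emit:" as name(argument=value, ...) on one line, values as JSON. drive_tool: Moves the arm, as the interface text tells. Its arguments: {"type":"object","properties":{"plan":{"type":"array","items":{"type":"object","properties":{"dx":{"type":"number"},"dy":{"type":"number"},"dz":{"type":"number"},"roll":{"type":"number"},"hand":{"type":"number"}}}},"force":{"type":"number"}},"required":["plan"]}

```bash
mkdir -p pics; ls
cat > h.py <<'E'
import numpy as np, cv2
from workcell import bot
def shot(n,name=None):
    c=bot.camera(n)
    if name: cv2.imwrite(f'pics/{name}.png',c['frame'][:,:,::-1])
    return c
def cloud(c):
    z=c['z_map'].astype(float); v,u=np.indices(z.shape)
    K=c['mtx']; P=np.stack([(u-K[0,2])/K[0,0]*z,(v-K[1,2])/K[1,1]*z,z],-1)
    W=(P-c['t'])@c['R']; W[z==0]=np.nan
    return W
def proj(c,X):
    p=c['mtx']@(c['R']@np.array(X,float)+c['t']); return p[:2]/p[2]
E
python3 - <<'E'
from h import *
o=bot.get_obs(); print(o, bot.tips_ahead)
a=shot('side','s0'); b=shot('top','t0')
np.savez('c0.npz',ws=cloud(a),wt=cloud(b),fs=a['frame'],ft=b['frame'])
for c in(a,b): print(c['mtx'],c['R'],c['t'],-c['R'].T@c['t'])
cv2.imwrite('pics/both0.png',cv2.resize(np.vstack([a['frame'],b['frame']])[:,:,::-1],(400,600)))
E
```

```text
pics
{'time': 0.0, 'q': array([ 7.13904380e+01,  5.01294408e+00,  1.00349810e+01,  9.50992904e+01,
       -2.34911535e-03,  8.99999733e+01]), 'qd': array([ 0.02405969, -0.04288864, -0.0464915 , -0.0786836 ,  0.04784782,
       -0.04666582]), 'joint_efforts': array([ 1.02644317e-04, -5.20386600e+01,  4.64805400e+01,  1.63963489e-02,
        8.19181105e-05,  8.22459242e-06]), 'ee_pos': array([0.17552273, 0.52125312, 0.40396993]), 'tcp_rot': array([-1.79922747e+02,  2.34907716e-03,  1.61390468e+02]), 'wrist_force': array([ 0.18623169,  0.28703925, -0.52233456]), 'torque': array([-0.01208292, -0.0169159 , -0.00058458]), 'opening': 0.08534341823792155} 0.1734
[[451.93625815   0.         321.92155615]
 [  0.         451.93625815 241.29529243]
 [  0.           0.           1.        ]] [[-0.91079934 -0.41283399  0.00355737]
 [-0.31616668  0.69193797 -0.64904582]
 [ 0.2654867  -0.59227523 -0.760741  ]] [0.50275135 0.31004396 0.7346086 ] [0.36090236 0.42811213 0.75829114]
[[521.27650923   0.         313.18568956]
 [  0.         521.27650923 240.01004876]
 [  0.           0.           1.        ]] [[-0.02760773 -0.9991122   0.03182175]
 [-0.99465274  0.02428742 -0.10037956]
 [ 0.09951757 -0.03442284 -0.9944402 ]] [-0.07933239  0.59712712  1.07344629] [ 0.48491717 -0.05681357  1.12994201]
```

View pics/t0.png

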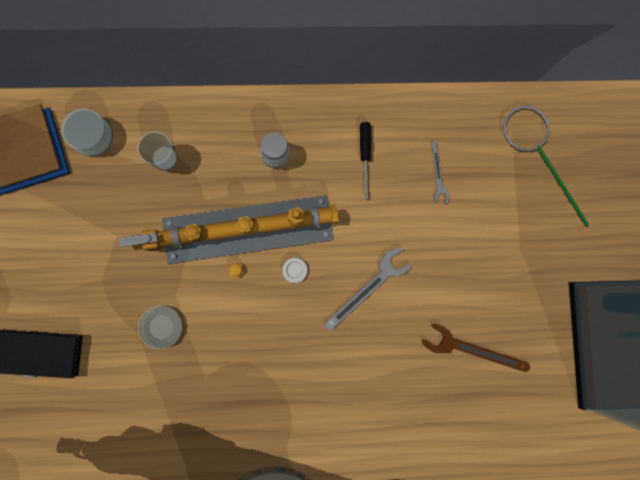

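View pics/s0.png

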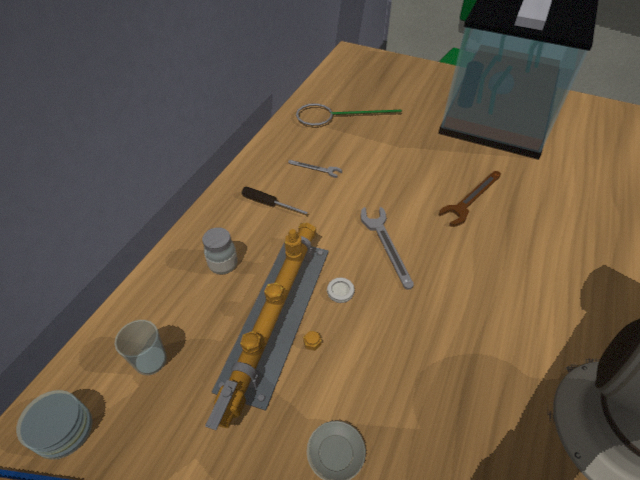

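Top image: the manifold carries the hose tail at (297,215), with plain caps at (245,224) and (193,232). There are three spanner candidates: the large steel one at jaw (397,262) and handle (330,325), the small one at (440,195), which is too small, and the brown look-alike at (437,340). By the description I choose the large steel one. Next I'll measure it and check both choices in one close crop.

Run:
```python
from h import *
d=np.load('c0.npz'); wt,ws,ft,fs=d['wt'],d['ws'],d['ft'],d['fs']
for n,W,(u,v) in [('tail t',wt,(297,214)),('cap',wt,(245,224)),('cap2',wt,(193,232)),('jaw',wt,(385,262)),('hend',wt,(332,324)),('bench',wt,(300,400)),('tail s',ws,(293,235)),('bench s',ws,(400,350))]:
    print(n,W[v-1:v+2,u-1:u+2].reshape(-1,3).mean(0).round(4))
# spanner mask in both by height
for n,W,f,box in [('t',wt,ft,(315,240,420,335)),('s',ws,fs,(355,200,420,295))]:
    x0,y0,x1,y1=box; S=np.zeros(W.shape[:2],bool); S[y0:y1,x0:x1]=1
    hsv=cv2.cvtColor(f,cv2.COLOR_RGB2HSV)
    m=S&(hsv[...,1]<60)&(W[...,2]>0.003)&(W[...,2]<.02)
    k,l,st,_=cv2.connectedComponentsWithStats(m.astype(np.uint8)); i=1+st[1:,4].argmax(); m=l==i
    P=W[m]; print(n,m.sum(),'z',np.percentile(P[:,2],[5,50,95]).round(4))
    r=cv2.minAreaRect((P[:,:2]*1000).astype(np.float32)); print(r)
    c=P[:,:2].mean(0); _,_,vt=np.linalg.svd(P[:,:2]-c,full_matrices=False); print(c,vt[0])
    np.save(f'sp_{n}.npy',P)
# tail points
for n,W in(('t',wt),('s',ws)):
    lo=np.array([.5,-.1]);
    m=(W[...,2]>.110)&(W[...,2]<.135)&(abs(W[...,0]-.53)<.08)&(abs(W[...,1]+.03)<.1)
    print('tail',n,m.sum(),np.nanmedian(W[m],0).round(4),np.nanmin(W[m],0).round(4),np.nanmax(W[m],0).round(4))
    m=(W[...,2]>.1025)&(W[...,2]<.109)&(abs(W[...,0]-.53)<.08)&(abs(W[...,1]+.03)<.1)
    print('nuttop',n,m.sum(),W[m].mean(0).round(4) if m.sum() else'')
    m=(W[...,2]>.084)&(W[...,2]<.092)&(abs(W[...,0]-.53)<.08)&(abs(W[...,1]-.05)<.25)
    print(W[m][:,1].min() if m.sum() else '')
a=cv2.resize(ft[190:240,265:330],(520,400),interpolation=cv2.INTER_CUBIC)
b=cv2.resize(fs[215:265,265:330],(520,400),interpolation=cv2.INTER_CUBIC)[:, :280]
c=cv2.resize(ft[235:335,315:420],(210,200),interpolation=cv2.INTER_CUBIC)
im=np.zeros((600,800,3),np.uint8); im[:400,:520]=a; im[:400,520:]=b; im[400:,:210]=c
c=cv2.resize(fs[200:295,355:420],(137,200),interpolation=cv2.INTER_CUBIC); im[400:,250:387]=c
cv2.imwrite('pics/crop1.png',im[:,:,::-1])
```

```text
tail t [ 0.6364 -0.0615  0.1299]
cap [0.6249 0.0432 0.0877]
cap2 [0.6111 0.1468 0.0884]
jaw [ 0.5455 -0.2494  0.0101]
hend [ 0.4163 -0.1308  0.0084]
bench [ 0.2588 -0.0587 -0.0013]
tail s [ 0.6374 -0.0568  0.1247]
bench s [ 0.3875  0.0162 -0.0009]
t 1162 z [0.0051 0.0087 0.0125]
((492.62548828125, -201.28160095214844), (58.035118103027344, 234.04425048828125), 35.52125930786133)
[ 0.49038186 -0.21100177] [-0.67116856  0.74130478]
s 918 z [0.0049 0.0076 0.0102]
((496.70965576171875, -203.3637237548828), (58.69037628173828, 236.32994079589844), 35.702110290527344)
[ 0.49100838 -0.2078282 ] [-0.67113459  0.74133553]
  return np.nanmean(a, axis, out=out, keepdims=keepdims)
Traceback (most recent call last):
ValueError: zero-size array to reduction operation fmin which has no identity
```

Run:
```python
from h import *
d=np.load('c0.npz'); wt,ws,ft,fs=d['wt'],d['ws'],d['ft'],d['fs']
for n,W in(('t',wt),('s',ws)):
    B=(abs(W[...,0]-.636)<.06)&(abs(W[...,1]+.06)<.04)
    m=B&(W[...,2]>.110)&(W[...,2]<.135); print('tail',n,m.sum(),W[m].mean(0).round(4))
    m=B&(W[...,2]>.100)&(W[...,2]<.110)
    print('nuttop',n,m.sum(),W[m].mean(0).round(4),W[m].min(0).round(4),W[m].max(0).round(4))
from scipy.optimize import least_squares
# spanner: handle centreline from points 60..200 mm from the jaw end
for n in 'ts':
    P=np.load(f'sp_{n}.npy')[:,:2]; u=np.array([-.64,.768]); c=P.mean(0)
    for _ in range(4):
        s=(P-c)@u; s=s-s.max(); h=P[(s>-150)&(s>-.15)]; c=h.mean(0); u2=np.linalg.svd(h-c,full_matrices=False)[2][0]; u=u2*np.sign(u2@[-1,1])
    s=(P-c)@u; nrm=np.array([-u[1],u[0]]); t=(P-c)@nrm
    print(n,'handle dir',np.degrees(np.arctan2(u[1],u[0])).round(2),'c',c.round(4),'end',(c+u*s.max()).round(4),'jaw(216)',(c+u*(s.max()-.216)).round(4),'len',np.ptp(s),'width',np.ptp(t[s>-.03]), 't head',t.min(),t.max())
a=cv2.resize(ft[190:240,265:330],(520,400),interpolation=cv2.INTER_CUBIC)
b=cv2.resize(fs[215:265,275:310],(280,400),interpolation=cv2.INTER_CUBIC)
im=np.zeros((600,800,3),np.uint8); im[:400,:520]=a; im[:400,520:]=b
im[400:,:210]=cv2.resize(ft[235:335,315:420],(210,200),interpolation=cv2.INTER_CUBIC)
im[400:,250:387]=cv2.resize(fs[200:295,355:420],(137,200),interpolation=cv2.INTER_CUBIC)
cv2.imwrite('pics/crop1.png',im[:,:,::-1])
```

```text
tail t 64 [ 0.6363 -0.0592  0.1265]
nuttop t 137 [ 0.6361 -0.0589  0.1064] [ 0.6205 -0.0735  0.1003] [ 0.6541 -0.0435  0.11  ]
tail s 92 [ 0.6406 -0.0581  0.1225]
nuttop s 133 [ 0.6397 -0.0556  0.1053] [ 0.6259 -0.074   0.1001] [ 0.6596 -0.0441  0.11  ]
t handle dir 130.6 c [ 0.4574 -0.1749] end [ 0.4083 -0.1177] jaw(216) [ 0.5489 -0.2817] len 0.23621064835902422 width 0.020832995904224577 t head -0.031086474001511565 0.028018633976652375
s handle dir 130.57 c [ 0.4591 -0.1731] end [ 0.4126 -0.1187] jaw(216) [ 0.5531 -0.2828] len 0.23791062031892393 width 0.022150347693314445 t head -0.031042514263754244 0.028717458692176692
```

View pics/crop1.png

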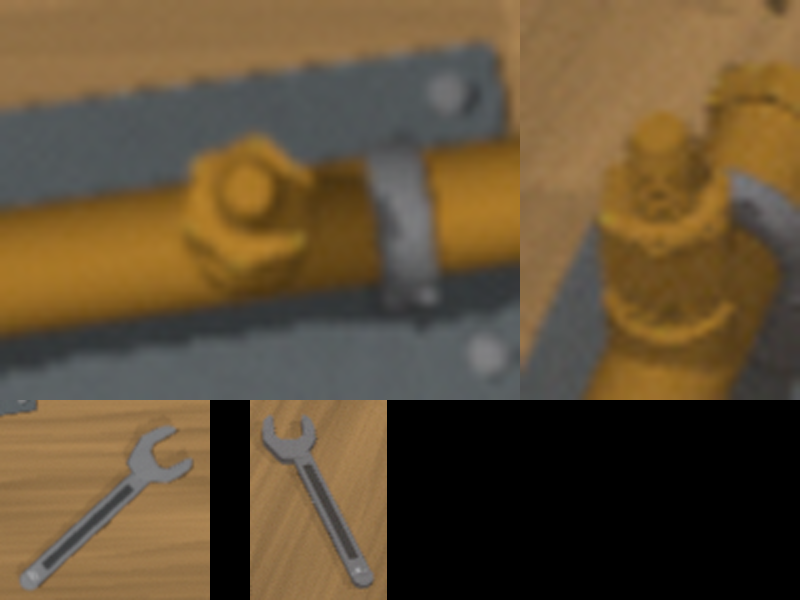

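The crop confirms both choices. The hose-tail nut is at top-crop (250,205) with a corner about 8° clockwise of world +x, and the large steel spanner's handle direction is 130.6°. Next I'll move above the nut.

Emit:
drive_tool(plan=[{"dx":-0.624,"dy":-0.402,"dz":0.054,"roll":0.86,"hand":0.06},{"dx":-0.624,"dy":-0.402,"dz":0.054,"roll":0.86,"hand":0.06},{"dx":-0.624,"dy":-0.402,"dz":0.054,"roll":0.86,"hand":0.06},{"dx":-0.624,"dy":-0.402,"dz":0.054,"roll":0.86,"hand":0.06},{"dx":-0.624,"dy":-0.402,"dz":0.054,"roll":0.86,"hand":0.06},{"dx":-0.624,"dy":-0.402,"dz":0.054,"roll":0.86,"hand":0.06},{"dx":-0.624,"dy":-0.402,"dz":0.054,"roll":0.86,"hand":0.06},{"dx":-0.624,"dy":-0.402,"dz":0.054,"roll":0.86,"hand":0.06},{"dx":-0.624,"dy":-0.402,"dz":0.054,"roll":0.86,"hand":0.06},{"dx":-0.624,"dy":-0.402,"dz":0.054,"roll":0.86,"hand":0.06},{"dx":-0.624,"dy":-0.402,"dz":0.054,"roll":0.86,"hand":0.06},{"dx":-0.624,"dy":-0.402,"dz":0.054,"roll":0.86,"hand":0.06},{"dx":-0.624,"dy":-0.402,"dz":0.054,"roll":0.86,"hand":0.06},{"dx":-0.624,"dy":-0.402,"dz":0.054,"roll":0.86,"hand":0.06},{"dx":-0.624,"dy":-0.402,"dz":0.054,"roll":0.86,"hand":0.06},{"dx":-0.624,"dy":-0.402,"dz":0.054,"roll":0.86,"hand":0.06},{"dx":-0.624,"dy":-0.402,"dz":0.054,"roll":0.86,"hand":0.06},{"dx":-0.624,"dy":-0.402,"dz":0.054,"roll":0.86,"hand":0.06},{"dx":-0.624,"dy":-0.402,"dz":0.054,"roll":0.86,"hand":0.06},{"dx":-0.624,"dy":-0.402,"dz":0.054,"roll":0.86,"hand":0.06}], force=20)

```text
time: 1.77
ee_pos: [0.6393, -0.0605, 0.3487]
tcp_rot: [-179.9, -0.1, 112.0]
wrist_force: [-0.5, 0.1, -0.8]
opening: 0.0597
```

```bash
cat >> h.py <<'E'
def st():
    o=bot.get_obs(); print('t%.2f'%o['time'],'p',o['ee_pos'].round(4),'rpy',o['tcp_rot'].round(2),'F',o['wrist_force'].round(2),'M',o['torque'].round(3),'op %.4f'%o['opening'],'q6 %.1f'%o['q'][5]); return o
def to(x,y,z,yaw=None):
    o=st(); w=np.radians(o['tcp_rot'][2]); d=np.array([x,y,z])-o['ee_pos']
    print('dx %.4f dy %.4f dz %.4f'%(np.cos(w)*d[0]+np.sin(w)*d[1], np.sin(w)*d[0]-np.cos(w)*d[1], -d[2]), 'roll %.4f'%np.radians(o['tcp_rot'][2]-yaw) if yaw is not None else '')
E
python3 -c "
from h import *
to(.6385,-.0585,.252,112)"
```

```text
t1.77 p [ 0.6393 -0.0605  0.3487] rpy [-1.7985e+02 -8.0000e-02  1.1196e+02] F [-0.48  0.13 -0.78] M [ 0.058 -0.01  -0.038] op 0.0597 q6 62.6
dx 0.0022 dy 0.0000 dz 0.0967 roll -0.0006
```

Emit:
drive_tool(plan=[{"dx":0.0022,"roll":-0.52},{"dx":0.0022,"roll":-1.05},{"dx":0.0022,"roll":-1.05},{"dx":0.0022,"roll":-1.05},{"dx":0.0022,"roll":-1.05},{"dx":0.0022,"roll":-1.05},{"dx":0.0022,"roll":-1.05},{"dx":0.0022,"roll":-1.05},{"dx":0.0022,"roll":-1.05},{"dx":0.0022,"dz":0.03,"roll":-1.05},{"dx":0.0022,"dz":0.06,"roll":-1.05},{"dx":0.0022,"dz":0.08,"roll":-1.05},{"dx":0.0022,"dz":0.097,"roll":-1.05},{"dx":0.0022,"dz":0.097,"roll":-1.05},{"dx":0.0022,"dz":0.097,"roll":-1.05}])

```text
invalid input at $.plan[0]: expected keys dx, dy, dz, roll, hand
```

Run:
```python
from h import *
to(.6385,-.0585,.252,172)
a=shot('side'); b=shot('top')
im=np.zeros((480,800,3),np.uint8)
im[:,:400]=cv2.resize(a['frame'][205:277,262:322],(400,480),interpolation=cv2.INTER_CUBIC)
im[:,400:]=cv2.resize(b['frame'][180:252,265:325],(400,480),interpolation=cv2.INTER_CUBIC)
cv2.imwrite('pics/grip1.png',im[:,:,::-1])
```

```text
t1.77 p [ 0.6393 -0.0605  0.3487] rpy [-1.7985e+02 -8.0000e-02  1.1196e+02] F [-0.48  0.13 -0.78] M [ 0.058 -0.01  -0.038] op 0.0597 q6 62.6
dx 0.0022 dy 0.0000 dz 0.0967 roll -1.0478
```

View pics/grip1.png

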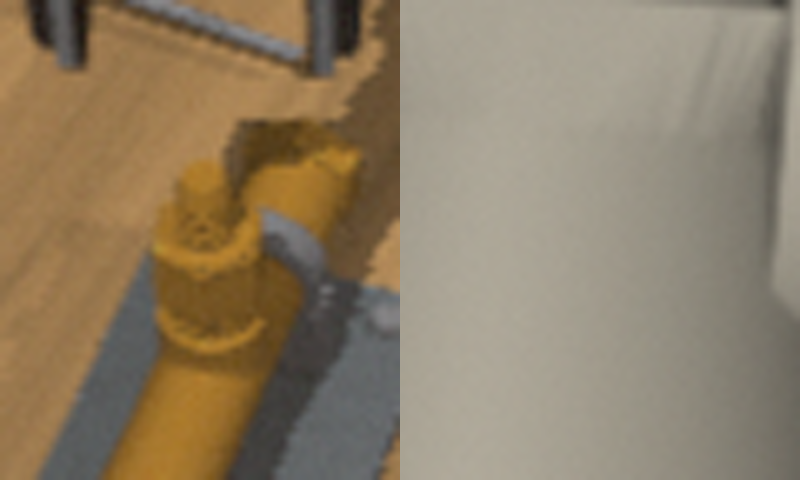

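The move was refused because every key is required. The picture shows the nut free at (205,270) on the left, with the fingers still above it. I'll resend the move with all keys.

Emit:
drive_tool(plan=[{"dx":0.0022,"dy":0,"dz":0,"roll":-1.05,"hand":0.06},{"dx":0.0022,"dy":0,"dz":0,"roll":-1.05,"hand":0.06},{"dx":0.0022,"dy":0,"dz":0,"roll":-1.05,"hand":0.06},{"dx":0.0022,"dy":0,"dz":0,"roll":-1.05,"hand":0.06},{"dx":0.0022,"dy":0,"dz":0,"roll":-1.05,"hand":0.06},{"dx":0.0022,"dy":0,"dz":0,"roll":-1.05,"hand":0.06},{"dx":0.0022,"dy":0,"dz":0,"roll":-1.05,"hand":0.06},{"dx":0.0022,"dy":0,"dz":0,"roll":-1.05,"hand":0.06},{"dx":0.0022,"dy":0,"dz":0,"roll":-1.05,"hand":0.06},{"dx":0.0022,"dy":0,"dz":0.03,"roll":-1.05,"hand":0.06},{"dx":0.0022,"dy":0,"dz":0.06,"roll":-1.05,"hand":0.06},{"dx":0.0022,"dy":0,"dz":0.08,"roll":-1.05,"hand":0.06},{"dx":0.0022,"dy":0,"dz":0.097,"roll":-1.05,"hand":0.06},{"dx":0.0022,"dy":0,"dz":0.097,"roll":-1.05,"hand":0.06},{"dx":0.0022,"dy":0,"dz":0.097,"roll":-1.05,"hand":0.06}])

```text
time: 3.12
ee_pos: [0.6371, -0.0557, 0.254]
tcp_rot: [180.0, -0.0, 172.4]
wrist_force: [-1.2, 0.0, 0.8]
opening: 0.0601
```

Run:
```python
from h import *
to(.6385,-.0585,.252,172)
a=shot('side')
im=cv2.resize(a['frame'][195:285,255:330],(500,600),interpolation=cv2.INTER_CUBIC)
cv2.imwrite('pics/grip2.png',im[:,:,::-1])
```

```text
t3.12 p [ 0.6371 -0.0557  0.254 ] rpy [ 1.8000e+02 -4.0000e-02  1.7236e+02] F [-1.16  0.02  0.85] M [ 0.025  0.057 -0.041] op 0.0601 q6 2.6
dx -0.0018 dy -0.0026 dz 0.0020 roll 0.0063
```

View pics/grip2.png

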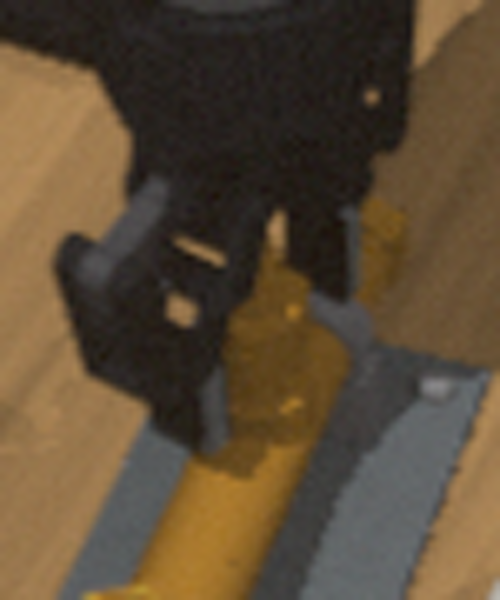

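The nut at (270,380) sits between the pads, with the left pad at (215,410). I'll close lightly on it.

Emit:
drive_tool(plan=[{"dx":0,"dy":-0.0015,"dz":0.001,"roll":0,"hand":0.02},{"dx":0,"dy":-0.0015,"dz":0.001,"roll":0,"hand":0.02},{"dx":0,"dy":-0.0015,"dz":0.001,"roll":0,"hand":0.02},{"dx":0,"dy":-0.0015,"dz":0.001,"roll":0,"hand":0.02},{"dx":0,"dy":-0.0015,"dz":0.001,"roll":0,"hand":0.02},{"dx":0,"dy":-0.0015,"dz":0.001,"roll":0,"hand":0.02},{"dx":0,"dy":-0.0015,"dz":0.001,"roll":0,"hand":0.02}], force=25)

```text
time: 3.75
ee_pos: [0.6377, -0.0592, 0.2545]
tcp_rot: [-179.9, 0.1, 172.2]
wrist_force: [-2.2, -4.7, 6.0]
opening: 0.03
```

Run:
```python
from h import *
st()
```

```text
t3.75 p [ 0.6377 -0.0592  0.2545] rpy [-1.7991e+02  1.3000e-01  1.7220e+02] F [-2.16 -4.67  6.02] M [-0.845  0.41  -0.192] op 0.0300 q6 2.5
```

Emit:
drive_tool(plan=[{"dx":0,"dy":0,"dz":0,"roll":0.1,"hand":0.02},{"dx":0,"dy":0,"dz":0,"roll":0.2,"hand":0.02},{"dx":0,"dy":0,"dz":0,"roll":0.3,"hand":0.02},{"dx":0,"dy":0,"dz":0,"roll":0.4,"hand":0.02},{"dx":0,"dy":0,"dz":0,"roll":0.5,"hand":0.02},{"dx":0,"dy":0,"dz":0,"roll":0.6,"hand":0.02},{"dx":0,"dy":0,"dz":0,"roll":0.7,"hand":0.02},{"dx":0,"dy":0,"dz":0,"roll":0.8,"hand":0.02},{"dx":0,"dy":0,"dz":0,"roll":0.8,"hand":0.02}])

```text
time: 4.5
ee_pos: [0.6383, -0.0585, 0.2544]
tcp_rot: [179.8, 0.1, 126.2]
wrist_force: [3.4, -0.4, 5.4]
opening: 0.0298
```

```bash
python3 -c "
from h import *
st()"
```

```text
t4.50 p [ 0.6383 -0.0585  0.2544] rpy [1.7984e+02 1.4000e-01 1.2618e+02] F [ 3.41 -0.4   5.38] M [-0.006 -0.794 -0.205] op 0.0298 q6 48.6
```

Emit:
drive_tool(plan=[{"dx":0,"dy":0,"dz":0,"roll":0.1,"hand":0.02},{"dx":0,"dy":0,"dz":0,"roll":0.2,"hand":0.02},{"dx":0,"dy":0,"dz":0,"roll":0.3,"hand":0.02},{"dx":0,"dy":0,"dz":0,"roll":0.4,"hand":0.02},{"dx":0,"dy":0,"dz":0,"roll":0.5,"hand":0.02},{"dx":0,"dy":0,"dz":0,"roll":0.6,"hand":0.02},{"dx":0,"dy":0,"dz":0,"roll":0.7,"hand":0.02},{"dx":0,"dy":0,"dz":0,"roll":0.8,"hand":0.02},{"dx":0,"dy":0,"dz":0,"roll":0.8,"hand":0.02}])

```text
time: 5.25
ee_pos: [0.6391, -0.0582, 0.2545]
tcp_rot: [179.6, -0.1, 80.5]
wrist_force: [9.6, 2.2, 2.7]
opening: 0.0297
```

```bash
python3 -c "
from h import *
st()"
```

```text
t5.25 p [ 0.6391 -0.0582  0.2545] rpy [ 1.7964e+02 -6.0000e-02  8.0480e+01] F [9.62 2.15 2.71] M [ 0.196 -2.129 -0.24 ] op 0.0297 q6 94.3
```

Emit:
drive_tool(plan=[{"dx":0,"dy":0.001,"dz":0,"roll":0.04,"hand":0.02},{"dx":0,"dy":0.001,"dz":0,"roll":0.08,"hand":0.02},{"dx":0,"dy":0.001,"dz":0,"roll":0.12,"hand":0.02},{"dx":0,"dy":0.001,"dz":0,"roll":0.15,"hand":0.02}], force=20)

```text
time: 5.58
ee_pos: [0.6398, -0.0583, 0.2545]
tcp_rot: [179.7, -0.1, 72.1]
wrist_force: [7.7, 1.5, 2.9]
opening: 0.0294
```

```bash
python3 -c "
from h import *
st()"
```

```text
t5.58 p [ 0.6398 -0.0583  0.2545] rpy [ 1.7971e+02 -1.0000e-01  7.2140e+01] F [7.7 1.5 2.9] M [ 0.152 -1.661  0.261] op 0.0294 q6 102.6
```

Emit:
drive_tool(plan=[{"dx":0,"dy":0.0005,"dz":0,"roll":0.04,"hand":0.02},{"dx":0,"dy":0.0005,"dz":0,"roll":0.08,"hand":0.02},{"dx":0,"dy":0.0005,"dz":0,"roll":0.12,"hand":0.02},{"dx":0,"dy":0.0005,"dz":0,"roll":0.15,"hand":0.02}])

```text
time: 5.92
ee_pos: [0.6402, -0.0584, 0.2545]
tcp_rot: [179.7, -0.1, 63.5]
wrist_force: [6.8, 1.1, 4.0]
opening: 0.0298
```

```bash
python3 -c "
from h import *
st()"
```

```text
t5.92 p [ 0.6402 -0.0584  0.2545] rpy [ 1.7974e+02 -1.4000e-01  6.3550e+01] F [6.75 1.13 4.03] M [ 0.131 -1.513  0.299] op 0.0298 q6 111.2
```

Emit:
drive_tool(plan=[{"dx":0,"dy":0.0005,"dz":0,"roll":0.04,"hand":0.02},{"dx":0,"dy":0.0005,"dz":0,"roll":0.08,"hand":0.02},{"dx":0,"dy":0.0005,"dz":0,"roll":0.12,"hand":0.02},{"dx":0,"dy":0.0005,"dz":0,"roll":0.15,"hand":0.02}])

```text
time: 6.25
ee_pos: [0.6405, -0.0587, 0.2545]
tcp_rot: [179.8, -0.2, 54.9]
wrist_force: [7.6, 0.8, 4.3]
opening: 0.0297
```

```bash
python3 -c "
from h import *
st()"
```

```text
t6.25 p [ 0.6405 -0.0587  0.2545] rpy [ 1.7978e+02 -1.7000e-01  5.4950e+01] F [7.55 0.83 4.27] M [ 0.212 -1.377  0.261] op 0.0297 q6 119.8
```

Emit:
drive_tool(plan=[{"dx":0,"dy":0,"dz":0,"roll":0.04,"hand":0.02},{"dx":0,"dy":0,"dz":0,"roll":0.08,"hand":0.02},{"dx":0,"dy":0,"dz":0,"roll":0.12,"hand":0.02},{"dx":0,"dy":0,"dz":0,"roll":0.15,"hand":0.02}])

```text
time: 6.58
ee_pos: [0.6407, -0.0588, 0.2545]
tcp_rot: [179.8, -0.2, 46.3]
wrist_force: [6.6, 0.6, 4.1]
opening: 0.0298
```

```bash
python3 -c "
from h import *
st()"
```

```text
t6.58 p [ 0.6407 -0.0588  0.2545] rpy [179.77  -0.2   46.35] F [6.55 0.59 4.14] M [ 0.041 -1.532  0.256] op 0.0298 q6 128.4
```

Emit:
drive_tool(plan=[{"dx":0,"dy":0,"dz":0,"roll":0.04,"hand":0.02},{"dx":0,"dy":0,"dz":0,"roll":0.08,"hand":0.02},{"dx":0,"dy":0,"dz":0,"roll":0.12,"hand":0.02},{"dx":0,"dy":0,"dz":0,"roll":0.15,"hand":0.02}])

```text
time: 6.92
ee_pos: [0.6408, -0.0589, 0.2545]
tcp_rot: [179.8, -0.2, 37.7]
wrist_force: [8.7, -0.6, 2.3]
opening: 0.0297
```

```bash
python3 -c "
from h import *
st()"
```

```text
t6.92 p [ 0.6408 -0.0589  0.2545] rpy [179.78  -0.24  37.75] F [ 8.72 -0.58  2.29] M [-0.245 -1.697  0.259] op 0.0297 q6 137.0
```

Emit:
drive_tool(plan=[{"dx":0,"dy":0,"dz":0,"roll":0.04,"hand":0.02},{"dx":0,"dy":0,"dz":0,"roll":0.08,"hand":0.02},{"dx":0,"dy":0,"dz":0,"roll":0.12,"hand":0.02}])

```text
time: 7.17
ee_pos: [0.6409, -0.0591, 0.2545]
tcp_rot: [179.8, -0.3, 30.9]
wrist_force: [9.8, -1.5, 2.4]
opening: 0.0299
```

```bash
python3 -c "
from h import *
st()"
```

```text
t7.17 p [ 0.6409 -0.0591  0.2545] rpy [179.79  -0.26  30.87] F [ 9.83 -1.45  2.43] M [-0.438 -1.872  0.264] op 0.0299 q6 143.9
```

Emit:
drive_tool(plan=[{"dx":0,"dy":0,"dz":0,"roll":0.04,"hand":0.02},{"dx":0,"dy":0,"dz":0,"roll":0.08,"hand":0.02}])

```text
time: 7.33
ee_pos: [0.6409, -0.0592, 0.2545]
tcp_rot: [179.8, -0.3, 26.3]
wrist_force: [10.2, -1.6, 2.8]
opening: 0.0299
```

```bash
python3 -c "
from h import *
st()"
```

```text
t7.33 p [ 0.6409 -0.0592  0.2545] rpy [179.79  -0.28  26.28] F [10.22 -1.59  2.77] M [-0.565 -1.9    0.271] op 0.0299 q6 148.5
```

Emit:
drive_tool(plan=[{"dx":0,"dy":0,"dz":0,"roll":0.04,"hand":0.02},{"dx":0,"dy":0,"dz":0,"roll":0.08,"hand":0.02}])

```text
time: 7.5
ee_pos: [0.6409, -0.0592, 0.2545]
tcp_rot: [179.8, -0.3, 21.7]
wrist_force: [10.0, -2.6, 1.7]
opening: 0.0289
```

```bash
python3 -c "
from h import *
st()"
```

```text
t7.50 p [ 0.6409 -0.0592  0.2545] rpy [179.8   -0.3   21.69] F [10.02 -2.63  1.73] M [-0.745 -1.939  0.299] op 0.0289 q6 153.0
```

Emit:
drive_tool(plan=[{"dx":0,"dy":0,"dz":0,"roll":0.025,"hand":0.02},{"dx":0,"dy":0,"dz":0,"roll":0.05,"hand":0.02}])

```text
time: 7.67
ee_pos: [0.6408, -0.0593, 0.2545]
tcp_rot: [179.8, -0.3, 18.9]
wrist_force: [8.7, -3.6, 3.1]
opening: 0.0294
```

```bash
python3 -c "
from h import *
st()"
```

```text
t7.67 p [ 0.6408 -0.0593  0.2545] rpy [179.82  -0.27  18.9 ] F [ 8.71 -3.57  3.06] M [-0.686 -1.675  0.749] op 0.0294 q6 155.8
```

The torque rose from 0.26 to 0.75 N m at a total turn of about 2.66 rad, so the nut is finger-tight. I'll relax the roll slightly to unload it and read the flats.

Emit:
drive_tool(plan=[{"dx":0,"dy":0,"dz":0,"roll":-0.025,"hand":0.02},{"dx":0,"dy":0,"dz":0,"roll":-0.025,"hand":0.02},{"dx":0,"dy":0,"dz":0,"roll":-0.025,"hand":0.02}])

```text
time: 7.92
ee_pos: [0.6407, -0.0593, 0.2545]
tcp_rot: [179.8, -0.3, 20.4]
wrist_force: [8.6, -3.3, 2.9]
opening: 0.0296
```

```bash
python3 -c "
from h import *
st()"
```

```text
t7.92 p [ 0.6407 -0.0593  0.2545] rpy [179.82  -0.27  20.35] F [ 8.6  -3.32  2.87] M [-0.656 -1.701  0.01 ] op 0.0296 q6 154.4
```

The nut sits unloaded at tool yaw 20.35°, with flats aligned (Mz about 0) and its centre at about (0.640,-0.0597) in robot coordinates. I'll release, rise and go above the spanner handle.

Emit:
drive_tool(plan=[{"dx":0,"dy":0,"dz":0,"roll":-0.025,"hand":0.06},{"dx":0,"dy":0,"dz":0,"roll":-0.025,"hand":0.06},{"dx":0,"dy":0,"dz":0,"roll":-0.025,"hand":0.06},{"dx":0,"dy":0,"dz":0,"roll":-0.025,"hand":0.06},{"dx":0,"dy":0,"dz":-0.04,"roll":-0.025,"hand":0.06},{"dx":0,"dy":0,"dz":-0.08,"roll":-0.025,"hand":0.06},{"dx":0,"dy":0,"dz":-0.1,"roll":-0.025,"hand":0.06},{"dx":-0.206,"dy":0.056,"dz":-0.1,"roll":-1.925,"hand":0.06},{"dx":-0.206,"dy":0.056,"dz":-0.1,"roll":-1.925,"hand":0.06},{"dx":-0.206,"dy":0.056,"dz":-0.1,"roll":-1.925,"hand":0.06},{"dx":-0.206,"dy":0.056,"dz":-0.1,"roll":-1.925,"hand":0.06},{"dx":-0.206,"dy":0.056,"dz":-0.1,"roll":-1.925,"hand":0.06},{"dx":-0.206,"dy":0.056,"dz":-0.1,"roll":-1.925,"hand":0.06},{"dx":-0.206,"dy":0.056,"dz":-0.1,"roll":-1.925,"hand":0.06},{"dx":-0.206,"dy":0.056,"dz":-0.1,"roll":-1.925,"hand":0.06},{"dx":-0.206,"dy":0.056,"dz":-0.1,"roll":-1.925,"hand":0.06},{"dx":-0.206,"dy":0.056,"dz":-0.1,"roll":-1.925,"hand":0.06},{"dx":-0.206,"dy":0.056,"dz":-0.1,"roll":-1.925,"hand":0.06},{"dx":-0.206,"dy":0.056,"dz":-0.1,"roll":-1.925,"hand":0.06},{"dx":-0.206,"dy":0.056,"dz":-0.1,"roll":-1.925,"hand":0.06}])

```text
time: 9.58
ee_pos: [0.4653, -0.1823, 0.3526]
tcp_rot: [-180.0, -0.0, 114.7]
wrist_force: [-1.0, -1.0, -0.5]
opening: 0.06
```

```bash
python3 -c "
from h import *
to(.4664,-.1835,.205,130.6)"
```

```text
t9.58 p [ 0.4653 -0.1823  0.3526] rpy [-1.7999e+02 -2.0000e-02  1.1474e+02] F [-0.96 -1.03 -0.52] M [-0.036  0.029 -0.036] op 0.0600 q6 43.9
dx -0.0015 dy 0.0005 dz 0.1476 roll -0.2768
```

Emit:
drive_tool(plan=[{"dx":-0.001,"dy":0,"dz":0.03,"roll":-0.12,"hand":0.05},{"dx":-0.001,"dy":0,"dz":0.07,"roll":-0.24,"hand":0.05},{"dx":-0.001,"dy":0,"dz":0.11,"roll":-0.277,"hand":0.05},{"dx":-0.001,"dy":0,"dz":0.148,"roll":-0.277,"hand":0.05},{"dx":-0.001,"dy":0,"dz":0.148,"roll":-0.277,"hand":0.05},{"dx":-0.001,"dy":0,"dz":0.148,"roll":-0.277,"hand":0.05},{"dx":-0.001,"dy":0,"dz":0.148,"roll":-0.277,"hand":0.05}])

```text
time: 10.17
ee_pos: [0.4664, -0.1835, 0.207]
tcp_rot: [179.9, 0.1, 130.2]
wrist_force: [-0.1, -0.1, 0.2]
opening: 0.0501
```

Run:
```python
from h import *
to(.4664,-.1835,.1755,130.6)
a=shot('side')
cv2.imwrite('pics/hand1.png',cv2.resize(a['frame'][160:320,280:440],(600,600),interpolation=cv2.INTER_CUBIC)[:,:,::-1])
```

```text
t10.17 p [ 0.4664 -0.1835  0.207 ] rpy [1.7994e+02 1.0000e-01 1.3022e+02] F [-0.11 -0.11  0.15] M [ 0.018 -0.048  0.038] op 0.0501 q6 28.3
dx 0.0000 dy 0.0000 dz 0.0315 roll -0.0066
```

View pics/hand1.png

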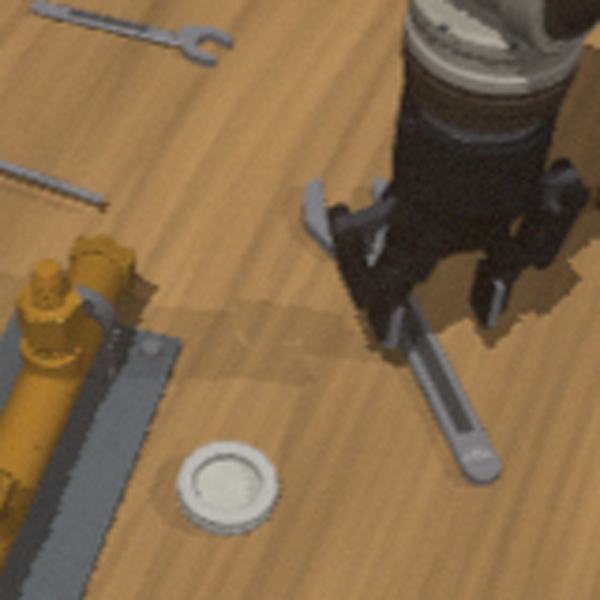

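The picture shows the fingers at (390,340) and (490,315) straddling the handle, allowing for parallax. I'll descend and grip.

Emit:
drive_tool(plan=[{"dx":0,"dy":0,"dz":0.015,"roll":-0.007,"hand":0.05},{"dx":0,"dy":0,"dz":0.0305,"roll":-0.007,"hand":0.05},{"dx":0,"dy":0,"dz":0.0305,"roll":-0.007,"hand":0.05},{"dx":0,"dy":0,"dz":0.0305,"roll":-0.007,"hand":0.01},{"dx":0,"dy":0,"dz":0.0305,"roll":-0.007,"hand":0.01},{"dx":0,"dy":0,"dz":0.0305,"roll":-0.007,"hand":0.01},{"dx":0,"dy":0,"dz":0.0305,"roll":-0.007,"hand":0.01},{"dx":0,"dy":0,"dz":0.0305,"roll":-0.007,"hand":0.01},{"dx":0,"dy":0,"dz":0.0305,"roll":-0.007,"hand":0.01},{"dx":0,"dy":0,"dz":0.0305,"roll":-0.007,"hand":0.01}], force=80)

```text
time: 11.05
ee_pos: [0.4665, -0.1836, 0.1766]
tcp_rot: [179.9, 0.2, 130.6]
wrist_force: [-2.0, 0.3, 7.9]
opening: 0.0184
```

```bash
python3 -c "
from h import *
st()"
```

```text
t11.05 p [ 0.4665 -0.1836  0.1766] rpy [1.7991e+02 1.6000e-01 1.3062e+02] F [-1.99  0.25  7.95] M [ 0.167  0.361 -0.134] op 0.0184 q6 27.9
```

Emit:
drive_tool(plan=[{"dx":0,"dy":0,"dz":-0.01,"roll":0,"hand":0.01},{"dx":0,"dy":0,"dz":-0.03,"roll":0,"hand":0.01},{"dx":0,"dy":0,"dz":-0.06,"roll":0,"hand":0.01},{"dx":0,"dy":0,"dz":-0.1,"roll":0,"hand":0.01},{"dx":0,"dy":0,"dz":-0.1,"roll":0,"hand":0.01},{"dx":0,"dy":0,"dz":-0.1,"roll":0,"hand":0.01},{"dx":0,"dy":0,"dz":-0.1,"roll":0,"hand":0.01}])

```text
time: 11.63
ee_pos: [0.4657, -0.1833, 0.2744]
tcp_rot: [180.0, 0.0, 130.6]
wrist_force: [1.3, -0.1, -4.4]
opening: 0.0184
```

Run:
```python
from h import *
st()
a=shot('side')
cv2.imwrite('pics/lift1.png',cv2.resize(a['frame'][110:290,290:470],(600,600),interpolation=cv2.INTER_CUBIC)[:,:,::-1])
W=cloud(a)
m=(abs(W[...,2]-.108)<.03)&(abs(W[...,0]-.48)<.15)&(abs(W[...,1]+.2)<.13)
hsv=cv2.cvtColor(a['frame'],cv2.COLOR_RGB2HSV); m&=(hsv[...,2]>75)&(hsv[...,1]<70)
P=W[m]; np.save('lift.npy',P)
u=np.array([np.cos(np.radians(130.6)),np.sin(np.radians(130.6))]); n=np.array([-u[1],u[0]])
s=(P[:,:2]-[.4664,-.1835])@u; t=(P[:,:2]-[.4664,-.1835])@n
for lo in np.arange(-.17,.11,.02):
    k=(s>lo)&(s<lo+.02); 
    if k.sum()>3: print(round(lo,3),k.sum(),'t',np.percentile(t[k],[2,50,98]).round(4),'z',np.percentile(P[k,2],[10,50,90]).round(4))
print(s[abs(t)<.02].max())
```

```text
t11.63 p [ 0.4657 -0.1833  0.2744] rpy [1.7999e+02 1.0000e-02 1.3063e+02] F [ 1.25 -0.09 -4.38] M [0.141 0.106 0.006] op 0.0184 q6 27.9
-0.15 52 t [-0.0286 -0.0176  0.025 ] z [0.1023 0.104  0.1055]
-0.13 74 t [-0.0316 -0.0209  0.0201] z [0.1026 0.1042 0.1054]
-0.11 58 t [-0.0297 -0.0162  0.0069] z [0.0991 0.104  0.1059]
-0.09 15 t [0.0016 0.0057 0.0092] z [0.1026 0.1034 0.1041]
-0.07 6 t [-0.0062 -0.0036  0.0046] z [0.1038 0.1043 0.1052]
-0.01 62 t [-0.0157  0.0054  0.015 ] z [0.1037 0.1087 0.1318]
0.01 68 t [-0.0152 -0.0052  0.0122] z [0.1036 0.1057 0.1146]
0.03 69 t [-0.0116 -0.0058  0.0087] z [0.1034 0.1054 0.1069]
0.05 95 t [-0.0116 -0.0019  0.0089] z [0.1041 0.1059 0.1072]
0.07 80 t [-0.0116 -0.0032  0.0079] z [0.1021 0.1057 0.1076]
0.08579027981155243
```

View pics/lift1.png

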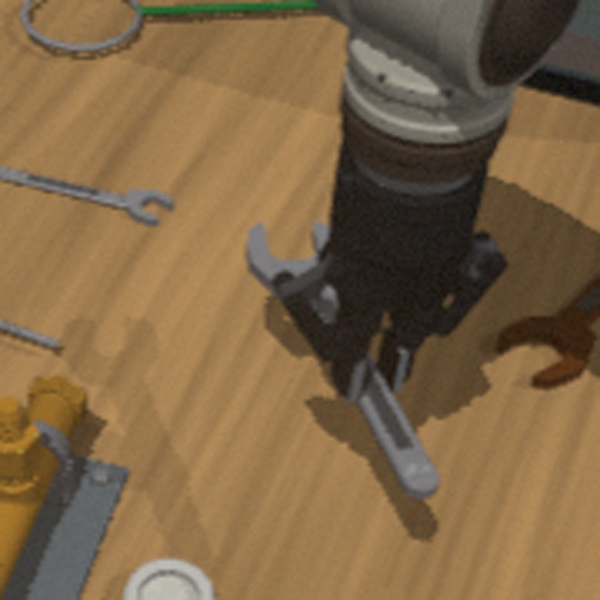

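The spanner is lifted level, with its head at (285,260) and handle end at (425,485) in the crop. The handle end lies 86 mm past the grip as planned, so the jaw is 130 mm ahead. I'll swing to the pre-fit pose 50 mm short of the nut.

Emit:
drive_tool(plan=[{"dx":0.0097,"dy":0.0363,"dz":0,"roll":-0.12,"hand":0.01},{"dx":0.0097,"dy":0.0363,"dz":0,"roll":-0.24,"hand":0.01},{"dx":0.0097,"dy":0.0363,"dz":0,"roll":-0.36,"hand":0.01},{"dx":0.0097,"dy":0.0363,"dz":0,"roll":-0.48,"hand":0.01},{"dx":0.0097,"dy":0.0363,"dz":0,"roll":-0.6,"hand":0.01},{"dx":0.0097,"dy":0.0363,"dz":0,"roll":-0.72,"hand":0.01},{"dx":0.0097,"dy":0.0363,"dz":0,"roll":-0.84,"hand":0.01},{"dx":0.0097,"dy":0.0363,"dz":0,"roll":-0.96,"hand":0.01},{"dx":0.0097,"dy":0.0363,"dz":0,"roll":-1.08,"hand":0.01},{"dx":0.0097,"dy":0.0363,"dz":0,"roll":-1.2,"hand":0.01},{"dx":0.0097,"dy":0.0363,"dz":0.005,"roll":-1.32,"hand":0.01},{"dx":0.0097,"dy":0.0363,"dz":0.005,"roll":-1.42,"hand":0.01},{"dx":0.0097,"dy":0.0363,"dz":0.005,"roll":-1.479,"hand":0.01},{"dx":0.0097,"dy":0.0363,"dz":0.005,"roll":-1.479,"hand":0.01},{"dx":0.0097,"dy":0.0363,"dz":0.005,"roll":-1.479,"hand":0.01},{"dx":0.0097,"dy":0.0363,"dz":0.005,"roll":-1.479,"hand":0.01},{"dx":0.0097,"dy":0.0363,"dz":0.005,"roll":-1.479,"hand":0.01}])

```text
time: 13.1
ee_pos: [0.4869, -0.1523, 0.2688]
tcp_rot: [180.0, -0.0, -144.7]
wrist_force: [0.4, 0.1, -3.9]
opening: 0.0184
```

Run:
```python
from h import *
o=st(); to(.4872,-.1523,.269,-144.65); to(.5341,-.1349,.269,-144.65)
a=shot('side'); 
cv2.imwrite('pics/pre1.png',cv2.resize(a['frame'][180:300,260:380],(600,600),interpolation=cv2.INTER_CUBIC)[:,:,::-1])
W=cloud(a); hsv=cv2.cvtColor(a['frame'],cv2.COLOR_RGB2HSV)
p=o['ee_pos'][:2]; w=np.radians(o['tcp_rot'][2]); u=np.array([np.cos(w),np.sin(w)]); n=np.array([-u[1],u[0]])
s=(W[...,:2]-p)@u; t=(W[...,:2]-p)@n
m=(abs(W[...,2]-.100)<.02)&(hsv[...,2]>75)&(hsv[...,1]<70)&(s>-.17)&(s<-.03)&(abs(t)<.04)
for lo in np.arange(-.17,-.03,.015):
    k=m&(s>lo)&(s<lo+.015)
    if k.sum()>3: print(lo.round(3),k.sum(),np.percentile(t[k],[2,50,98]).round(4),np.percentile(W[k][:,2],[10,50,90]).round(4))
print('s min',s[m].min())
```

```text
t13.10 p [ 0.4869 -0.1523  0.2688] rpy [ 1.7997e+02 -3.0000e-02 -1.4472e+02] F [ 0.38  0.11 -3.94] M [-0.009  0.074 -0.016] op 0.0184 q6 -52.6
t13.10 p [ 0.4869 -0.1523  0.2688] rpy [ 1.7997e+02 -3.0000e-02 -1.4472e+02] F [ 0.38  0.11 -3.94] M [-0.009  0.074 -0.016] op 0.0184 q6 -52.6
dx -0.0002 dy -0.0001 dz -0.0002 roll -0.0013
t13.10 p [ 0.4869 -0.1523  0.2688] rpy [ 1.7997e+02 -3.0000e-02 -1.4472e+02] F [ 0.38  0.11 -3.94] M [-0.009  0.074 -0.016] op 0.0184 q6 -52.6
dx -0.0486 dy -0.0130 dz -0.0002 roll -0.0013
-0.155 59 [-0.0243 -0.0165  0.0243] [0.09   0.0972 0.0995]
-0.14 128 [-0.0285 -0.016   0.0284] [0.0909 0.0975 0.0996]
-0.125 149 [-0.0301 -0.0122  0.0262] [0.0928 0.0978 0.0995]
-0.11 163 [-0.0259 -0.0053  0.0216] [0.096  0.0986 0.1003]
-0.095 94 [-0.0221 -0.0048  0.011 ] [0.096  0.0986 0.1002]
-0.08 66 [-0.0104 -0.0032  0.0115] [0.0956 0.0982 0.0997]
-0.065 52 [-0.0108 -0.0045  0.0115] [0.0958 0.0978 0.0997]
-0.05 54 [-0.0099 -0.0053  0.0113] [0.0965 0.0985 0.1002]
-0.035 17 [-0.0103 -0.0059  0.0094] [0.0965 0.0986 0.0994]
s min -0.1526011134951222
```

View pics/pre1.png

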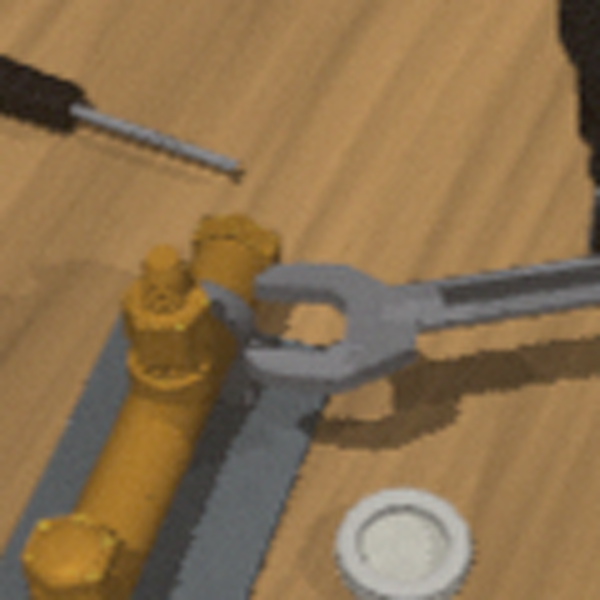

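The picture shows the jaw, opening at (290,325), level with the nut at (165,330) and lined up with it. I'll slide in part-way.

Emit:
drive_tool(plan=[{"dx":-0.006,"dy":-0.0016,"dz":0,"roll":0,"hand":0.01},{"dx":-0.012,"dy":-0.0032,"dz":0,"roll":0,"hand":0.01},{"dx":-0.018,"dy":-0.0048,"dz":0,"roll":0,"hand":0.01},{"dx":-0.024,"dy":-0.0064,"dz":0,"roll":0,"hand":0.01},{"dx":-0.029,"dy":-0.0078,"dz":0,"roll":0,"hand":0.01},{"dx":-0.034,"dy":-0.0091,"dz":0,"roll":0,"hand":0.01}])

```text
time: 13.65
ee_pos: [0.5207, -0.1398, 0.269]
tcp_rot: [180.0, -0.0, -144.6]
wrist_force: [-0.2, 0.3, -3.3]
opening: 0.0179
```

```bash
python3 -c "
from h import *
to(.5341,-.1349,.269,-144.65)"
```

```text
t13.65 p [ 0.5207 -0.1398  0.269 ] rpy [ 1.7999e+02 -1.0000e-02 -1.4462e+02] F [-0.21  0.3  -3.26] M [-0.118  0.088 -0.002] op 0.0179 q6 -50.4
dx -0.0137 dy -0.0038 dz 0.0000 roll 0.0005
```

Emit:
drive_tool(plan=[{"dx":-0.004,"dy":-0.0011,"dz":0,"roll":0,"hand":0.01},{"dx":-0.008,"dy":-0.0022,"dz":0,"roll":0,"hand":0.01},{"dx":-0.011,"dy":-0.003,"dz":0,"roll":0,"hand":0.01},{"dx":-0.0125,"dy":-0.0034,"dz":0,"roll":0,"hand":0.01},{"dx":-0.0125,"dy":-0.0034,"dz":0,"roll":0,"hand":0.01}])

```text
time: 14.07
ee_pos: [0.5324, -0.1355, 0.2691]
tcp_rot: [180.0, -0.0, -144.6]
wrist_force: [-0.2, -1.1, -3.1]
opening: 0.0183
```

```bash
python3 -c "
from h import *
to(.5341,-.1349,.269,-144.65)"
```

```text
t14.07 p [ 0.5324 -0.1355  0.2691] rpy [ 180.     -0.   -144.62] F [-0.21 -1.06 -3.1 ] M [-0.101  0.081 -0.032] op 0.0183 q6 -49.7
dx -0.0017 dy -0.0005 dz 0.0001 roll 0.0004
```

The jaw is on the nut with almost no force. I'll start turning in small arcs about the nut to take up the play.

Emit:
drive_tool(plan=[{"dx":-0.001,"dy":0.0036,"dz":0,"roll":0.03,"hand":0.01},{"dx":-0.0012,"dy":0.0075,"dz":0,"roll":0.06,"hand":0.01},{"dx":-0.0015,"dy":0.0114,"dz":0,"roll":0.09,"hand":0.01}])

```text
time: 14.32
ee_pos: [0.5266, -0.1254, 0.2692]
tcp_rot: [180.0, -0.0, -149.9]
wrist_force: [0.7, 0.6, -2.6]
opening: 0.0184
```

```bash
cat >> h.py <<'E'
N=np.array([.6401,-.0597])
def arc(phis,r=.1305):
    o=st(); d=o['ee_pos'][:2]-N; print('r %.4f handle %.2f jaw-x %.2f'%(np.hypot(*d),np.degrees(np.arctan2(d[1],d[0]))%360,o['tcp_rot'][2]%360-195))
    w=np.radians(o['tcp_rot'][2])
    for f in phis:
        t=N+r*np.array([np.cos(w-f),np.sin(w-f)])-o['ee_pos'][:2]
        print(f,'dx %.4f dy %.4f'%(np.cos(w)*t[0]+np.sin(w)*t[1],np.sin(w)*t[0]-np.cos(w)*t[1]))
E
python3 -c "
from h import *
arc([.03,.06,.09,.12,.15,.2,.25,.3])"
```

```text
t14.32 p [ 0.5266 -0.1254  0.2692] rpy [ 1.8000e+02 -1.0000e-02 -1.4989e+02] F [ 0.69  0.58 -2.58] M [-0.035  0.128 -0.012] op 0.0184 q6 -43.5
r 0.1312 handle 210.06 jaw-x 15.11
0.03 dx -0.0007 dy 0.0038
0.06 dx -0.0009 dy 0.0077
0.09 dx -0.0012 dy 0.0116
0.12 dx -0.0016 dy 0.0155
0.15 dx -0.0021 dy 0.0194
0.2 dx -0.0033 dy 0.0258
0.25 dx -0.0047 dy 0.0322
0.3 dx -0.0065 dy 0.0385
```

Emit:
drive_tool(plan=[{"dx":-0.0007,"dy":0.0038,"dz":0,"roll":0.03,"hand":0.01},{"dx":-0.0009,"dy":0.0077,"dz":0,"roll":0.06,"hand":0.01}])

```text
time: 14.48
ee_pos: [0.5235, -0.1184, 0.2692]
tcp_rot: [-180.0, -0.0, -153.3]
wrist_force: [1.8, -1.1, -4.3]
opening: 0.0182
```

```bash
python3 -c "
from h import *
arc([.05,.1,.15,.2,.25,.3,.35,.4,.45,.5,.55])"
```

```text
t14.48 p [ 0.5235 -0.1184  0.2692] rpy [-1.7998e+02 -1.0000e-02 -1.5333e+02] F [ 1.79 -1.09 -4.28] M [-0.262 -0.148  0.035] op 0.0182 q6 -39.4
r 0.1305 handle 206.70 jaw-x 11.67
0.05 dx -0.0002 dy 0.0066
0.1 dx -0.0007 dy 0.0131
0.15 dx -0.0015 dy 0.0196
0.2 dx -0.0026 dy 0.0260
0.25 dx -0.0041 dy 0.0323
0.3 dx -0.0059 dy 0.0386
0.35 dx -0.0080 dy 0.0448
0.4 dx -0.0103 dy 0.0509
0.45 dx -0.0130 dy 0.0568
0.5 dx -0.0160 dy 0.0626
0.55 dx -0.0193 dy 0.0683
```

Emit:
drive_tool(plan=[{"dx":0,"dy":0.0033,"dz":0,"roll":0.025,"hand":0.01},{"dx":-0.0002,"dy":0.0066,"dz":0,"roll":0.05,"hand":0.01}])

```text
time: 14.65
ee_pos: [0.5209, -0.1125, 0.2694]
tcp_rot: [-179.9, 0.0, -156.2]
wrist_force: [1.9, -2.0, -3.0]
opening: 0.0184
```

```bash
python3 -c "
from h import *
arc([.05,.1,.15,.2,.25,.3,.35,.4,.45,.5,.55])"
```

```text
t14.65 p [ 0.5209 -0.1125  0.2694] rpy [-1.7994e+02  2.0000e-02 -1.5618e+02] F [ 1.92 -1.96 -3.02] M [-0.54  -0.29   0.078] op 0.0184 q6 -36.0
r 0.1304 handle 203.89 jaw-x 8.82
0.05 dx -0.0001 dy 0.0067
0.1 dx -0.0006 dy 0.0132
0.15 dx -0.0014 dy 0.0197
0.2 dx -0.0025 dy 0.0261
0.25 dx -0.0040 dy 0.0324
0.3 dx -0.0057 dy 0.0387
0.35 dx -0.0078 dy 0.0449
0.4 dx -0.0102 dy 0.0510
0.45 dx -0.0129 dy 0.0569
0.5 dx -0.0159 dy 0.0627
0.55 dx -0.0192 dy 0.0684
```

Emit:
drive_tool(plan=[{"dx":0,"dy":0.0033,"dz":0,"roll":0.025,"hand":0.01},{"dx":-0.0001,"dy":0.0067,"dz":0,"roll":0.05,"hand":0.01}])

```text
time: 14.82
ee_pos: [0.5184, -0.1065, 0.2695]
tcp_rot: [-179.9, 0.0, -159.0]
wrist_force: [2.4, -3.9, -3.7]
opening: 0.0185
```

```bash
cat >> h.py <<'E'
def T():
    o=bot.get_obs(); d=o['ee_pos'][:2]-N; F=o['wrist_force']; print('T about nut %.3f'%(d[0]*F[1]-d[1]*F[0]+o['torque'][2]))
E
python3 -c "
from h import *
T();arc([.05,.1,.15,.2,.25,.3,.35,.4,.45,.5,.55])"
```

```text
T about nut 0.741
t14.82 p [ 0.5184 -0.1065  0.2695] rpy [-1.7990e+02  4.0000e-02 -1.5905e+02] F [ 2.41 -3.86 -3.75] M [-0.792 -0.363  0.158] op 0.0185 q6 -32.6
r 0.1304 handle 201.03 jaw-x 5.95
0.05 dx -0.0001 dy 0.0067
0.1 dx -0.0006 dy 0.0132
0.15 dx -0.0014 dy 0.0197
0.2 dx -0.0025 dy 0.0261
0.25 dx -0.0040 dy 0.0325
0.3 dx -0.0058 dy 0.0387
0.35 dx -0.0078 dy 0.0449
0.4 dx -0.0102 dy 0.0510
0.45 dx -0.0129 dy 0.0569
0.5 dx -0.0159 dy 0.0627
0.55 dx -0.0192 dy 0.0684
```

The torque about the nut has reached 0.74 N m at jaw-x about 6°, so the nut should start to bite from here. I'll advance 0.5 rad and recheck.

Emit:
drive_tool(plan=[{"dx":-0.0001,"dy":0.0067,"dz":0,"roll":0.05,"hand":0.01},{"dx":-0.0006,"dy":0.0132,"dz":0,"roll":0.1,"hand":0.01},{"dx":-0.0014,"dy":0.0197,"dz":0,"roll":0.15,"hand":0.01},{"dx":-0.0025,"dy":0.0261,"dz":0,"roll":0.2,"hand":0.01},{"dx":-0.004,"dy":0.0325,"dz":0,"roll":0.25,"hand":0.01},{"dx":-0.0058,"dy":0.0387,"dz":0,"roll":0.3,"hand":0.01},{"dx":-0.0078,"dy":0.0449,"dz":0,"roll":0.35,"hand":0.01},{"dx":-0.0102,"dy":0.051,"dz":0,"roll":0.4,"hand":0.01},{"dx":-0.0129,"dy":0.0569,"dz":0,"roll":0.45,"hand":0.01}])

```text
time: 15.57
ee_pos: [0.5101, -0.0487, 0.2696]
tcp_rot: [-179.9, 0.1, 175.1]
wrist_force: [4.3, -5.1, -4.0]
opening: 0.018
```

Run:
```python
from h import *
T();arc([.05,.1,.15,.2,.25,.3,.35,.4,.45,.5,.55,.6])
a=shot('side')
cv2.imwrite('pics/turn1.png',cv2.resize(a['frame'][190:290,250:350],(600,600),interpolation=cv2.INTER_CUBIC)[:,:,::-1])
```

```text
T about nut 0.763
t15.57 p [ 0.5101 -0.0487  0.2696] rpy [-1.7992e+02  1.1000e-01  1.7509e+02] F [ 4.32 -5.08 -3.95] M [-0.885 -0.54   0.15 ] op 0.0180 q6 -0.5
r 0.1304 handle 175.16 jaw-x -19.91
0.05 dx -0.0001 dy 0.0067
0.1 dx -0.0006 dy 0.0132
0.15 dx -0.0014 dy 0.0197
0.2 dx -0.0025 dy 0.0261
0.25 dx -0.0040 dy 0.0324
0.3 dx -0.0058 dy 0.0387
0.35 dx -0.0078 dy 0.0449
0.4 dx -0.0102 dy 0.0510
0.45 dx -0.0129 dy 0.0569
0.5 dx -0.0159 dy 0.0627
0.55 dx -0.0192 dy 0.0684
0.6 dx -0.0227 dy 0.0738
```

View pics/turn1.png

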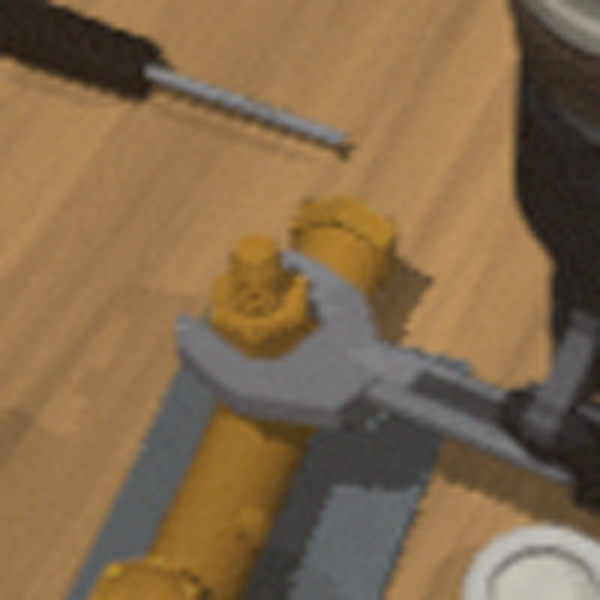

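The spanner is seated around the nut at (255,300) and turning steadily at 0.76 N m. The remaining turn is about 33.5°, or 0.58 rad.

Emit:
drive_tool(plan=[{"dx":-0.0001,"dy":0.0067,"dz":0,"roll":0.05,"hand":0.01},{"dx":-0.0006,"dy":0.0132,"dz":0,"roll":0.1,"hand":0.01},{"dx":-0.0014,"dy":0.0197,"dz":0,"roll":0.15,"hand":0.01},{"dx":-0.0025,"dy":0.0261,"dz":0,"roll":0.2,"hand":0.01},{"dx":-0.004,"dy":0.0324,"dz":0,"roll":0.25,"hand":0.01},{"dx":-0.0058,"dy":0.0387,"dz":0,"roll":0.3,"hand":0.01},{"dx":-0.0078,"dy":0.0449,"dz":0,"roll":0.35,"hand":0.01},{"dx":-0.0102,"dy":0.051,"dz":0,"roll":0.4,"hand":0.01},{"dx":-0.0129,"dy":0.0569,"dz":0,"roll":0.45,"hand":0.01},{"dx":-0.0159,"dy":0.0627,"dz":0,"roll":0.5,"hand":0.01},{"dx":-0.0192,"dy":0.0684,"dz":0,"roll":0.55,"hand":0.01},{"dx":-0.0213,"dy":0.0717,"dz":0,"roll":0.58,"hand":0.01}])

```text
time: 16.62
ee_pos: [0.5374, 0.0208, 0.2693]
tcp_rot: [-179.9, 0.1, 141.9]
wrist_force: [2.3, -6.7, -3.0]
opening: 0.0184
```

```bash
python3 -c "
from h import *
T();arc([.02,-.05,-.1,-.15,-.2,-.25])"
```

```text
T about nut 0.759
t16.62 p [0.5374 0.0208 0.2693] rpy [-1.7994e+02  1.0000e-01  1.4192e+02] F [ 2.31 -6.68 -2.97] M [-1.206 -0.323  0.26 ] op 0.0184 q6 40.3
r 0.1305 handle 141.91 jaw-x -53.08
0.02 dx -0.0000 dy 0.0026
-0.05 dx -0.0002 dy -0.0065
-0.1 dx -0.0006 dy -0.0130
-0.15 dx -0.0015 dy -0.0195
-0.2 dx -0.0026 dy -0.0259
-0.25 dx -0.0040 dy -0.0323
```

Jaw-x has gone from about 6° to -53.1° at steady torque, one flat. I'll back off the wind-up and play to neutral.

Emit:
drive_tool(plan=[{"dx":-0.0002,"dy":-0.0065,"dz":0,"roll":-0.05,"hand":0.01},{"dx":-0.0006,"dy":-0.013,"dz":0,"roll":-0.1,"hand":0.01},{"dx":-0.0015,"dy":-0.0195,"dz":0,"roll":-0.15,"hand":0.01},{"dx":-0.0026,"dy":-0.0259,"dz":0,"roll":-0.2,"hand":0.01},{"dx":-0.0033,"dy":-0.0291,"dz":0,"roll":-0.225,"hand":0.01},{"dx":-0.0033,"dy":-0.0291,"dz":0,"roll":-0.225,"hand":0.01}])

```text
time: 17.12
ee_pos: [0.5213, -0.0044, 0.2693]
tcp_rot: [180.0, -0.0, 155.0]
wrist_force: [0.5, 0.9, -3.6]
opening: 0.0186
```

Run:
```python
from h import *
T();arc([0])
o=bot.get_obs(); a=np.radians(o['tcp_rot'][2]-195+180); p=o['ee_pos'].copy()
for k in(.01,.02,.03,.04,.055): to(p[0]+k*np.cos(a),p[1]+k*np.sin(a),p[2])
```

```text
T about nut -0.141
t17.12 p [ 0.5213 -0.0044  0.2693] rpy [ 1.80e+02 -2.00e-02  1.55e+02] F [ 0.48  0.94 -3.57] M [ 0.03   0.123 -0.003] op 0.0186 q6 24.5
r 0.1310 handle 155.02 jaw-x -40.00
0 dx -0.0005 dy 0.0000
t17.12 p [ 0.5213 -0.0044  0.2693] rpy [ 1.80e+02 -2.00e-02  1.55e+02] F [ 0.48  0.94 -3.57] M [ 0.03   0.123 -0.003] op 0.0186 q6 24.5
dx 0.0097 dy 0.0026 dz -0.0000 
t17.12 p [ 0.5213 -0.0044  0.2693] rpy [ 1.80e+02 -2.00e-02  1.55e+02] F [ 0.48  0.94 -3.57] M [ 0.03   0.123 -0.003] op 0.0186 q6 24.5
dx 0.0193 dy 0.0052 dz -0.0000 
t17.12 p [ 0.5213 -0.0044  0.2693] rpy [ 1.80e+02 -2.00e-02  1.55e+02] F [ 0.48  0.94 -3.57] M [ 0.03   0.123 -0.003] op 0.0186 q6 24.5
dx 0.0290 dy 0.0078 dz -0.0000 
t17.12 p [ 0.5213 -0.0044  0.2693] rpy [ 1.80e+02 -2.00e-02  1.55e+02] F [ 0.48  0.94 -3.57] M [ 0.03   0.123 -0.003] op 0.0186 q6 24.5
dx 0.0386 dy 0.0104 dz -0.0000 
t17.12 p [ 0.5213 -0.0044  0.2693] rpy [ 1.80e+02 -2.00e-02  1.55e+02] F [ 0.48  0.94 -3.57] M [ 0.03   0.123 -0.003] op 0.0186 q6 24.5
dx 0.0531 dy 0.0142 dz -0.0000
```

Emit:
drive_tool(plan=[{"dx":0.005,"dy":0.0013,"dz":0,"roll":0,"hand":0.01},{"dx":0.01,"dy":0.0027,"dz":0,"roll":0,"hand":0.01},{"dx":0.016,"dy":0.0043,"dz":0,"roll":0,"hand":0.01},{"dx":0.022,"dy":0.0059,"dz":0,"roll":0,"hand":0.01},{"dx":0.03,"dy":0.008,"dz":0,"roll":0,"hand":0.01},{"dx":0.04,"dy":0.0107,"dz":0,"roll":0,"hand":0.01},{"dx":0.0531,"dy":0.0142,"dz":0,"roll":0,"hand":0.01},{"dx":0.0531,"dy":0.0142,"dz":0,"roll":0,"hand":0.01}])

```text
time: 17.78
ee_pos: [0.4779, 0.0331, 0.2693]
tcp_rot: [180.0, -0.1, 155.0]
wrist_force: [-0.2, 0.4, -2.5]
opening: 0.0185
```

```bash
python3 -c "
from h import *
T();to(.4664,-.1835,.27,130.6)"
```

```text
T about nut -0.100
t17.78 p [0.4779 0.0331 0.2693] rpy [ 1.8000e+02 -6.0000e-02  1.5499e+02] F [-0.22  0.39 -2.54] M [ 0.027  0.027 -0.057] op 0.0185 q6 29.0
dx -0.0812 dy -0.2011 dz -0.0007 roll 0.4256
```

The spanner is free. I'll retreat and lift, then return to its original clear spot.

Emit:
drive_tool(plan=[{"dx":0.025,"dy":0,"dz":-0.03,"roll":0,"hand":0.01},{"dx":0.05,"dy":0,"dz":-0.06,"roll":0,"hand":0.01},{"dx":0.025,"dy":-0.035,"dz":-0.06,"roll":0.06,"hand":0.01},{"dx":0.0,"dy":-0.07,"dz":-0.06,"roll":0.12,"hand":0.01},{"dx":-0.025,"dy":-0.103,"dz":-0.06,"roll":0.2,"hand":0.01},{"dx":-0.045,"dy":-0.136,"dz":-0.06,"roll":0.28,"hand":0.01},{"dx":-0.065,"dy":-0.17,"dz":-0.06,"roll":0.36,"hand":0.01},{"dx":-0.0812,"dy":-0.201,"dz":-0.06,"roll":0.4256,"hand":0.01},{"dx":-0.0812,"dy":-0.201,"dz":-0.03,"roll":0.4256,"hand":0.01},{"dx":-0.0812,"dy":-0.201,"dz":0.01,"roll":0.4256,"hand":0.01},{"dx":-0.0812,"dy":-0.201,"dz":0.05,"roll":0.4256,"hand":0.01},{"dx":-0.0812,"dy":-0.201,"dz":0.075,"roll":0.4256,"hand":0.01},{"dx":-0.0812,"dy":-0.201,"dz":0.075,"roll":0.4256,"hand":0.01},{"dx":-0.0812,"dy":-0.201,"dz":0.075,"roll":0.4256,"hand":0.01}])

```text
time: 18.95
ee_pos: [0.4676, -0.1844, 0.1938]
tcp_rot: [-179.9, -0.1, 130.5]
wrist_force: [-0.4, -0.2, -1.8]
opening: 0.0186
```

```bash
python3 -c "
from h import *
to(.4664,-.1835,.1768,130.6)"
```

```text
t18.95 p [ 0.4676 -0.1844  0.1938] rpy [-1.7994e+02 -1.1000e-01  1.3055e+02] F [-0.43 -0.15 -1.82] M [0.067 0.068 0.017] op 0.0186 q6 27.9
dx 0.0014 dy -0.0003 dz 0.0170 roll -0.0009
```

Emit:
drive_tool(plan=[{"dx":0,"dy":0,"dz":0.005,"roll":0,"hand":0.01},{"dx":0,"dy":0,"dz":0.01,"roll":0,"hand":0.01},{"dx":0,"dy":0,"dz":0.014,"roll":0,"hand":0.01},{"dx":0,"dy":0,"dz":0.016,"roll":0,"hand":0.01},{"dx":0,"dy":0,"dz":0.016,"roll":0,"hand":0.01}])

```text
time: 19.37
ee_pos: [0.4681, -0.1848, 0.1783]
tcp_rot: [180.0, 0.0, 130.5]
wrist_force: [-0.3, -0.5, -2.3]
opening: 0.0185
```

```bash
python3 -c "
from h import *
to(.4664,-.1835,.1768,130.6)"
```

```text
t19.37 p [ 0.4681 -0.1848  0.1783] rpy [1.7999e+02 2.0000e-02 1.3054e+02] F [-0.31 -0.46 -2.29] M [ 0.079 -0.016  0.051] op 0.0185 q6 27.9
dx 0.0021 dy -0.0005 dz 0.0015 roll -0.0011
```

Emit:
drive_tool(plan=[{"dx":0,"dy":0,"dz":0.001,"roll":0,"hand":0.01},{"dx":0,"dy":0,"dz":0.002,"roll":0,"hand":0.01},{"dx":0,"dy":0,"dz":0.002,"roll":0,"hand":0.01}])

```text
time: 19.62
ee_pos: [0.4682, -0.1849, 0.1767]
tcp_rot: [180.0, 0.0, 130.5]
wrist_force: [-0.8, -0.4, 0.5]
opening: 0.0185
```

```bash
python3 -c "
from h import *
st()"
```

```text
t19.62 p [ 0.4682 -0.1849  0.1767] rpy [1.7998e+02 4.0000e-02 1.3054e+02] F [-0.79 -0.4   0.55] M [ 0.173  0.138 -0.038] op 0.0185 q6 27.9
```

The bench now carries the spanner. I'll release, rise straight up, and take a final look.

Emit:
drive_tool(plan=[{"dx":0,"dy":0,"dz":0.002,"roll":0,"hand":0.022},{"dx":0,"dy":0,"dz":0.002,"roll":0,"hand":0.028},{"dx":0,"dy":0,"dz":0.002,"roll":0,"hand":0.05},{"dx":0,"dy":0,"dz":0.002,"roll":0,"hand":0.05},{"dx":0,"dy":0,"dz":0.002,"roll":0,"hand":0.05},{"dx":0,"dy":0,"dz":0.002,"roll":0,"hand":0.05},{"dx":0,"dy":0,"dz":-0.02,"roll":0,"hand":0.05},{"dx":0,"dy":0,"dz":-0.05,"roll":0,"hand":0.05},{"dx":0,"dy":0,"dz":-0.09,"roll":0,"hand":0.05},{"dx":0,"dy":0,"dz":-0.13,"roll":0,"hand":0.05},{"dx":0,"dy":0,"dz":-0.17,"roll":0,"hand":0.05},{"dx":0,"dy":0,"dz":-0.17,"roll":0,"hand":0.05}], force=20)

```text
time: 20.62
ee_pos: [0.4686, -0.185, 0.3544]
tcp_rot: [179.7, 0.5, 130.5]
wrist_force: [1.4, -0.4, 0.5]
opening: 0.0503
```

Run:
```python
from h import *
to(.6401,-.0597,.35,20)
a=shot('side'); b=shot('top')
im=np.zeros((600,800,3),np.uint8)
im[:300,:400]=cv2.resize(a['frame'],(400,300)); im[:300,400:]=cv2.resize(b['frame'],(400,300))
im[300:,:400]=cv2.resize(a['frame'][215:260,265:325],(400,300),interpolation=cv2.INTER_CUBIC)
im[300:,400:]=cv2.resize(b['frame'][190:235,265:325],(400,300),interpolation=cv2.INTER_CUBIC)
cv2.imwrite('pics/end1.png',im[:,:,::-1])
```

```text
t20.62 p [ 0.4686 -0.185   0.3544] rpy [179.71   0.55 130.53] F [ 1.41 -0.43  0.45] M [-0.027 -0.092 -0.003] op 0.0503 q6 27.9
dx -0.0162 dy 0.2118 dz 0.0044 roll 1.9292
```

View pics/end1.png

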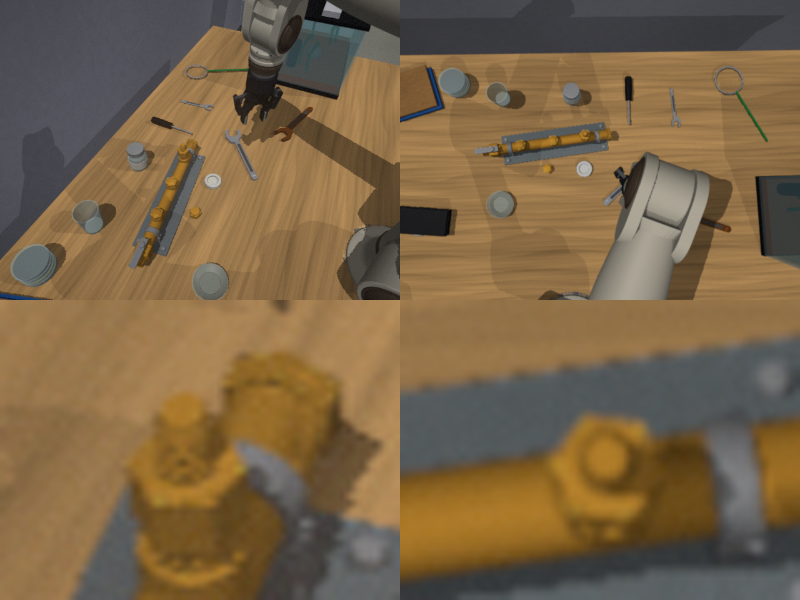

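The picture shows the spanner flat on the bench at side (240,155) and every bystander in place. In the top crop a nut corner points about 22° left of +x, against 20.4° expected. I'll check that the spanner lies flat by depth, then hand in.

Run:
```python
from h import *
a=shot('side'); W=cloud(a); P=np.load('sp_s.npy')
hsv=cv2.cvtColor(a['frame'],cv2.COLOR_RGB2HSV)
m=(hsv[...,1]<60)&(W[...,2]>.003)&(W[...,2]<.05)&(W[...,0]>.39)&(W[...,0]<.6)&(W[...,1]>-.32)&(W[...,1]<-.1)
Q=W[m]; z=np.percentile(Q[:,2],[5,50,95,99]); print(m.sum(),'z',z.round(4),Q[:,:2].min(0),Q[:,:2].max(0),'before',P[:,:2].min(0),P[:,:2].max(0))
h=Q[Q[:,0]>.53][:,2]; e=Q[Q[:,0]<.45][:,2]; print('head z',np.median(h),'end z',np.median(e))
if z[2]<.02: print(bot.job_done()); print(bot.get_obs()['time'])
```

```text
932 z [0.0049 0.0075 0.01   0.0112] [ 0.41162097 -0.3078022 ] [ 0.59998675 -0.10045274] before [ 0.40911108 -0.30823554] [ 0.5785989  -0.11635633]
head z 0.008437094530160361 end z 0.00672937665949137
the job is handed in; nothing more can be done
None
the job is handed in; nothing more can be done
```

The nut is finger-tight plus about one flat, and the large spanner is back flat on the bench. I handed the job in at about 21 s of the 72 s allowed.

- **Finger-tightening:** I spun the nut about 2.65 rad clockwise in one grip at 20–25 N. Drag stayed near 0.26 N m until the torque rose to 0.75 N m at the stop, where I unloaded and let go. That reading is just over the 0.7 N m the nut needs to bite, so up to about 2° of the final flat may already have been taken by hand.
- **One flat with the spanner:** I fitted the large steel spanner with no contact force and turned it about 59° at a steady 0.76 N m. It came free without force at the angle expected for a 60° turn, which only confirms the turn to about 6° because of the jaw play.
- **Laying it down:** I lowered the spanner onto the bench until the bench took its weight, then released it. It lies flat where it came from, about 0.2 m from the outlet.

**Last checks:**
- **Spanner and surroundings:** Depth showed the spanner flat, with its top 7–10 mm above the bench. By eye, every bystander was in place.
- **Nut angle:** By eye in the top picture, a nut corner pointed about 22°, against 20.4° expected. I did not grip the nut again to measure the angle, to avoid disturbing it. I put the total tightening past finger-tight at 1.03–1.07 rad.
- **Disagreements:** The gripper read about 18.4 mm on the 21.6 mm handle, although the grip held. The two cameras differed by up to 4 mm at the nut and the spanner, so I used the gripper's own contact readings for the nut centre.

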